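# Fit the retaining ring on a levigator spindle

### The arm

A 6-joint arm with a two-finger parallel gripper is mounted at the origin on the work surface. World frame = base frame: x ahead of the robot, y to its left, z up, the work surface at z = 0. Lengths are in m, angles in rad, forces in N, time in s.
With the tool pointing down it reaches from about 0.4 to 0.825 m from the base axis. Payload 7 kg.
Tool frame: the origin (TCP) lies on the centre line of the jaws, within the pads' length; the fingertips stand arm.tip_reach ahead of it and the grasp point (between the pads) lies 5 mm behind it (arm.tip_reach is the distance from the TCP to the fingertips, in m); z points along the fingers, y is the line along which they close (so a half turn about z gives the same grasp; the last joint's range is limited). The gripper opens to 88 mm and grips with 3 to 60 N. Pads are 19 mm wide; open, the fingers measure 130 mm over their backs; the gripper's body (78 mm by 193 mm) begins 47 mm behind the grasp point.
Start: joints at [1.617, 0.359, 0.012, 0, -1.224, -0.288], TCP at [0.162, 0.655, 0.241] pointing down, gripper open.
Joint ranges: [-3.07, 3.07], [-1.43, 2.12], [-1.02, 1.25], [-3.03, 1.67], [-3.05, -0], [-3.03, 3.03]. Speed limits (rad/s): [2.39, 2.39, 3.01, 3.14, 3.14, 3.14].

### API

Orientations are given as [roll, pitch, yaw] about the fixed x, y, z axes, in that order (R = Rz(yaw) Ry(pitch) Rx(roll)).
In Python, from station import status, optics, order, arm gives the robot as it stands. The module is installed in compiled form; this text tells all that it offers.
- The arm moves only by the shell command python3 -m jog 'ROWS' [FORCE]. ROWS is JSON, a list of rows, each a list of 3 entries, a list of its own where there are three numbers: the gripper command: -1 is shut, 1 is fully open, values between are in proportion, then the shift along the tool's x, y, z in mm, then the turn about the tool's z in rad. A call has 1 to 20 rows; each row is the pose to reach, as a shift and turn from the pose commanded when the call began, along the tool's axes at that moment; what a row does not reach only later rows make up. A row lasts 1/8 s, in which the tool goes at most 62.5 mm and 10.7 degrees, less where a joint would pass 70% of its speed; a pose out of reach is approached as far as the arm can. A call with a gripper value outside its range is refused whole. The fingers move at their own pace and stop on an object; FORCE is the grip in N (left out, the last holds). Time passes only in rows, so rows that repeat a pose let the fingers close. It gives the time, the measured TCP pose, the force, the opening and the grip force at its end, in the units of the state.
- status.get_state(): the state, without advancing time (a new reading comes with each control period).
- optics.grab_frame(name): name is "scene" or "top"; returns a dict with "color" (384x512x3 uint8, red, green, blue), "mtx" (3x3 intrinsics, pixels), "k1" (the pictures are not rectified: a ray, as slopes to the right and down, at radius r is drawn at 1 + k1 r^2 times it, then the intrinsics apply), "cam_to_world" (4x4, takes a point from camera to world coordinates). Camera axes: x right, y down, z forward; pixel columns grow to the right and rows downward; lengths in m; the calibration is good to about 2 mm. A picture is of the moment at which its call begins. There is no depth.
- order.job_done(): hands the job in; it is judged then, once.
The state is a dict: "t": time; "q": joint angles; "qd": joint speeds; "joint_efforts": joint torques, N m; "eef_pos": TCP position; "ee_rot": TCP orientation; "force": force on the tool from outside, world axes, zero at the start; "moment": the same for the moment, N m; "width": finger opening in m; "gripper_force": force on a finger pad.
Only numpy, scipy, OpenCV 4.12 (cv2) and the standard library are available. Lean on these libraries where they do the work, as an engineer would, in place of code of your own. Each camera call takes 0.05 s, during which the arm holds its last target. There are 200 camera calls.

### The job

Take the ring pliers from their rack, spread the retaining ring that lies on the spindle end of the levigator, slide it down the spindle and press the sprung hand grip down with it, gently, until the ring closes in the groove and holds the grip. Do not overspread the ring, push it only with the pliers, put the pliers back upright in their rack, and leave the other things on the bench alone.

Things in the scene. Friction and masses are not known exactly. Their poses are not given: they have to be found in the camera images.
- ring: Steel external retaining ring, 4 mm thick, 49 mm across, 38 g: a back bow, two sprung arms hinged to it, open in front, an eyed ear outside each arm. Origin: centre, underside; z up, x from bow to open front. Starts flat on the spindle head. Inner noses of the arms at radius 16 mm closed; at 0.2 rad per arm they just clear the head (radius 18). The bow's inner radius is 19.5 mm.
- ring_left (a joint): Spread of the ring's left (+y) arm, rad: 0 closed, as at start and when seated; 0.2 just clears the spindle head; over 0.32 overstrains the ring. Sprung shut: about 8 N at the eye at 0.2 rad, 11 N at 0.32.
- ring_right (a joint): The same for the ring's right (-y) arm.
- eye_left (a point): Centre of the left eye, upper face of the ear: a square through hole, 6.5 mm wide, at x = 8, y = 27.5 mm of the closed ring. Spreading the arm 0.2 rad carries it 4.6 mm outwards and 1.6 mm towards the bow.
- eye_right (a point): The same for the right eye, at x = 8, y = -27.5 mm of the closed ring.
- levigator: Hand grinding disc for litho stones, dark iron, 200 mm across, 35 mm thick, fixed on the bench. Origin: centre of underside, z up. An upright steel spindle stands at x = 40 mm, y = 0 of its frame, with a sprung hand grip around it and a wider head above the grip.
- head (a point): Spindle axis, top of the head: 131 mm above the bench, where the ring's underside starts. The head is 36 mm in diameter, 14 mm high, its top edge bevelled 1 mm. A pilot stub, 30 mm diameter, stands 16 mm higher, inside the ring.
- groove (a point): Spindle axis, 113 mm above the bench: here the seated ring's origin (underside centre) lies, 18 mm below its start. The groove (core 31 mm diameter) lies between the head's underside, at 117 mm, and the top of the hand grip, which fills half of it until pressed down.
- grip (a joint): How far the hand grip is pressed down, m: 0 (up) to 0.003 (bottom, hard stop). Spring: about 2 N to start, then 3.5 N per mm. The ring fits under the head only while this is over 0.002, that is pressed with about 10 to 12 N; over 20 N harms it. With the ring seated it stays near 0.002.
- grip_top (a point): Centre of the top face of the hand grip, a wooden sleeve with a brass end face, 58 mm diameter, around the spindle; 115 mm above the bench when up.
- pliers: Hinged ring pliers hanging tips down in the rack, 170 mm tall, about 170 g. Origin: the pivot; z up along the tool, y from one half to the other. The handles do not cross: squeezing them spreads the tips. A flange at the pivot (34 mm in x, underside at z = -3 mm) rests on the rack's rim.
- handles (a point): Where to grip the pliers: midway between the handles, 75 mm above the pivot. Black handles, 10 mm thick in y, 20 mm in x, from 32 to 100 mm above the pivot, 58 mm over their outsides at rest; close on them along y. A guard juts 9 mm outwards from each, its top 49 mm above the pivot: keep the fingers above it.
- tips (a point): Midway between the ends of the tips at rest, 70 mm below the pivot. The tips are 3 mm square pins, 3.5 mm long, 26.5 mm either side of it in y; above each is a flat shoulder wider than the ring's eye (10 by 7 mm), to push the ring down with.
- pliers_left (a joint): Angle by which each half of the pliers is squeezed (both move together), rad: 0 at rest (spring held; about 16 N at the handles to start) to 0.16. Per rad each tip moves out 70 mm and each handle in 75 mm. The tips are 27.5 mm out at 0.015, over the closed ring's eyes; an arm spread of 0.25 rad needs about 0.13.
- rack: Plywood pocket fixed on the bench, 26 by 84 mm outside, inside 18 mm (x) by 76 mm (y), rim at z = 85 mm, on a foot 70 by 120 mm. Origin: centre of underside. At start and end the pliers hang in it, flange on the rim, pivot at z = 88 mm over its middle, their y along its y.
- flask: Grey drinking bottle, 64 mm diameter, 190 mm tall, origin centre of the underside; leave alone.
- grit_jar: Jar of grit, 64 mm diameter, 80 mm tall, origin centre of the underside; leave alone.
- stone: Small pale litho stone, 110 by 160 by 50 mm, origin centre of the underside; leave alone.
- spatula: Ink spatula lying on the bench, origin at its underside; leave alone.

How it is judged:
By the outcome, as a careful person would: the job done as asked, in the order asked, and still so for the second after the job is handed in, with the robot touching nothing.
It also fails if it takes over 64 s, if anything falls off the work surface, if the arm or the gripper's body presses on something with over 40 N, if the wrist force passes 120 N, or if a joint passes its speed limit or range.

## Working session

There is one attempt and no reset: what is moved stays moved. The work goes in short steps, Python scripts to look and compute and a shell command to move; the robot and the scene stay as the last step left them, time stands still between calls to the robot, and variables do not carry over. Pictures are saved under pics/ and viewed, at most 10 in all, crops included, and the job is handed in when it is done.

```bash
mkdir -p pics; cat > h.py <<'E'
import numpy as np, cv2
from station import status, optics, order, arm
def ray(f,u,v):
    K=f["mtx"];k=f["k1"];d=np.array([(u-K[0][2])/K[0][0],(v-K[1][2])/K[1][1]]);s=d.copy()
    for _ in range(30): s=d/(1+k*(s@s))
    T=np.array(f["cam_to_world"]);r=T[:3,:3]@np.array([s[0],s[1],1]);return T[:3,3],r/np.linalg.norm(r)
def plane(f,u,v,z):
    o,r=ray(f,u,v);return o+r*(z-o[2])/r[2]
def proj(f,p):
    K=np.array(f["mtx"]);T=np.linalg.inv(np.array(f["cam_to_world"]));c=T[:3,:3]@np.array(p)+T[:3,3];s=c[:2]/c[2];s=s*(1+f["k1"]*(s@s));return K[:2,:2]@s+K[:2,2]
E
python3 - <<'E'
from h import *
print(status.get_state(), arm.tip_reach)
for n in("scene","top"):
    f=optics.grab_frame(n);np.save(n+"0.npy",f,allow_pickle=True)
    cv2.imwrite(f"pics/{n}0.png",cv2.resize(f["color"][:,:,::-1],(800,600),interpolation=cv2.INTER_CUBIC))
    print(n,np.round(f["mtx"],1).tolist(),f["k1"],np.round(f["cam_to_world"],3).tolist())
E
```

```text
{'t': 0.0, 'q': array([ 1.61709701e+00,  3.59398484e-01,  1.10295719e-02, -3.29606104e-04,
       -1.22408160e+00, -2.88098858e-01]), 'qd': array([ 1.59486090e-03, -1.14872757e-03, -8.50067043e-05, -1.04924878e-03,
        1.09407107e-03, -5.45703641e-04]), 'joint_efforts': array([ 8.90422180e-04, -5.82717454e+01,  2.93053311e+01,  6.99704066e+00,
        7.08638050e-03, -1.61672356e-04]), 'eef_pos': array([0.16154894, 0.6548966 , 0.23960612]), 'ee_rot': array([ 3.13991860e+00, -1.72970471e-04, -2.41910287e-01]), 'force': array([-0.058232  ,  0.04931358, -0.22386757]), 'moment': array([-0.00114929, -0.01711666, -0.02971861]), 'gripper_force': 0.0, 'width': 0.08736833023146795} 0.014
scene [[460.5, 0.0, 250.6], [0.0, 460.5, 193.9], [0.0, 0.0, 1.0]] 0.05700965701932728 [[-0.858, 0.332, -0.392, 1.065], [0.513, 0.529, -0.676, 0.9], [-0.016, -0.781, -0.624, 0.942], [0.0, 0.0, 0.0, 1.0]]
top [[360.4, 0.0, 261.1], [0.0, 360.4, 191.7], [0.0, 0.0, 1.0]] -0.05613856296729541 [[0.026, -0.99, 0.136, 0.427], [-1.0, -0.027, -0.005, 0.004], [0.009, -0.136, -0.991, 1.043], [0.0, 0.0, 0.0, 1.0]]
```

View pics/scene0.png

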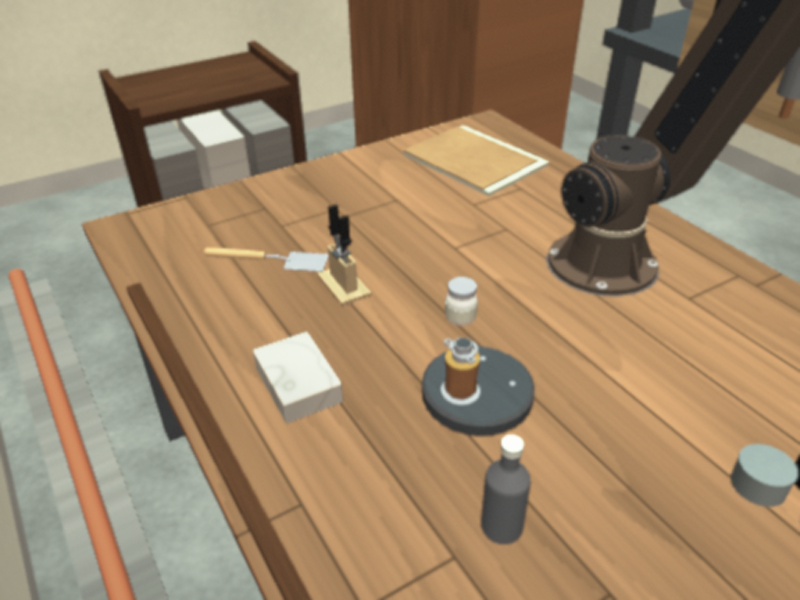

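View pics/top0.png

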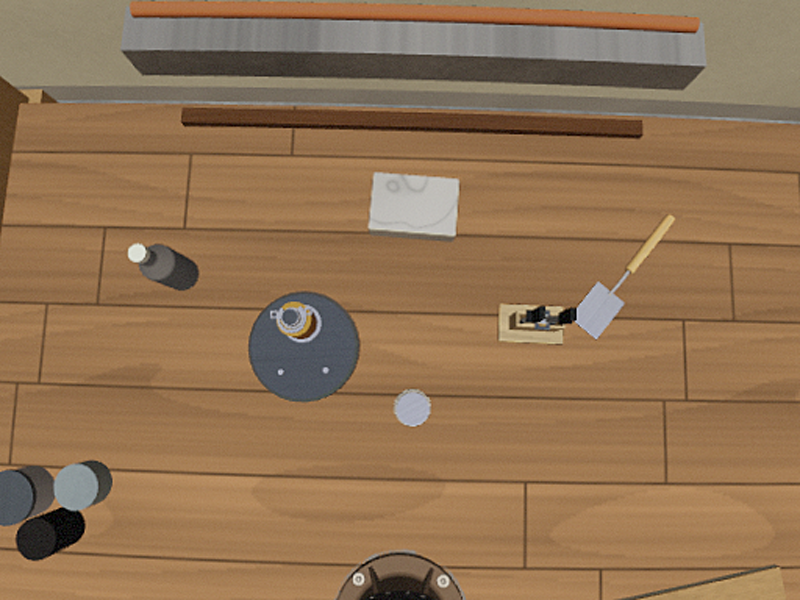

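```bash
python3 - <<'E'
from h import *
def crop(n,u,v,w=40,h=30,s=10):
    f=np.load(n+"0.npy",allow_pickle=True).item();c=f["color"][v-h//2:v+h//2,u-w//2:u+w//2,::-1];return cv2.resize(c,(400,300),interpolation=cv2.INTER_NEAREST)
# all crops
A=crop("top",188,204);B=crop("top",346,206,60,45);C=crop("scene",296,228);D=crop("scene",219,160,80,60)
cv2.imwrite("pics/c1.png",np.vstack([np.hstack([A,B]),np.hstack([C,D])]))
E
```

```text
(no output)
```

View pics/c1.png

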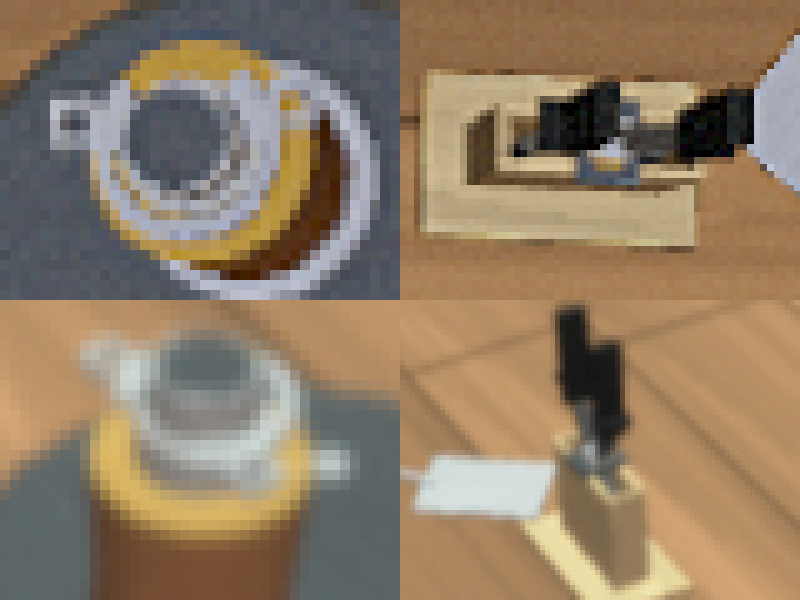

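```bash
cat >> h.py <<'E'
def tri(a,ua,b,ub):
    (o,r),(p,s)=ray(a,*ua),ray(b,*ub);M=np.eye(3)-np.outer(r,r);N=np.eye(3)-np.outer(s,s)
    x=np.linalg.solve(M+N,M@o+N@p);return x,[np.linalg.norm(M@(x-o)),np.linalg.norm(N@(x-p))]
E
python3 - <<'E'
from h import *
np.set_printoptions(precision=4,suppress=True)
t=np.load("top0.npy",allow_pickle=True).item();s=np.load("scene0.npy",allow_pickle=True).item()
E={"L":((168+7-.5,189+12.2-.5),(276+33.5-.5,213+16.3-.5)),"R":((168+29.5-.5,189+10.2-.5),(276+10.5-.5,213+5.5-.5))}
for k,(a,b) in E.items(): print(k,tri(t,a,s,b),plane(t,*a,.135),plane(s,*b,.135))
a=(168+17.8-.5,189+14-.5);b=(276+20.7-.5,213+6-.5);print("stub",tri(t,a,s,b),plane(t,*a,.147),plane(s,*b,.147))
a=(316+40.95-.5,184+17.4-.5);b=(216.6-.5,135.2-.5);print("hand",tri(t,a,s,b),plane(t,*a,.188),plane(s,*b,.188))
for n,f,z in(("top",t,.115),("scene",s,.115)):
    c=cv2.cvtColor(f["color"],cv2.COLOR_RGB2HSV);m=cv2.inRange(c,(15,120,110),(28,255,255))
    R=(slice(180,225),slice(165,215)) if n=="top" else (slice(205,255),slice(275,320))
    y,x=np.nonzero(m[R]);p=np.c_[x+R[1].start,y+R[0].start];h=cv2.convexHull(p.astype(np.float32));e=cv2.fitEllipse(h);print(n,len(p),e,plane(f,*e[0],z))
# foot/rack in top
for z,q in((0.0,((420,232),(695,245),(425,70))),(0.01,((420,232),(695,245),(425,70)))):
    P=[plane(t,316+(x-400)/6.667-.5,184+y/6.667-.5,z) for x,y in q];print(z,P,np.linalg.norm(P[0]-P[1]),np.linalg.norm(P[0]-P[2]))
E
```

```text
L (array([0.5145, 0.2239, 0.1362]), [np.float64(0.010526495502160147), np.float64(0.01052649550216014)]) [0.523  0.2177 0.135 ] [0.5048 0.2286 0.135 ]
R (array([0.5298, 0.1612, 0.1327]), [np.float64(0.00016185707332618755), np.float64(0.00016185707332606135)]) [0.5297 0.1608 0.135 ] [0.5312 0.1634 0.135 ]
stub (array([0.5175, 0.1882, 0.1456]), [np.float64(0.0007186350147473441), np.float64(0.0007186350147473644)]) [0.518  0.1875 0.147 ] [0.5179 0.1899 0.147 ]
hand (array([ 0.5289, -0.2312,  0.1856]), [np.float64(5.358654779348651e-05), np.float64(5.3586547793541144e-05)]) [ 0.5286 -0.2306  0.188 ] [ 0.5305 -0.2276  0.188 ]
top 414 ((188.7678680419922, 187.29183959960938), (49.383026123046875, 55.81624984741211), 33.85513687133789) [0.5612 0.1872 0.115 ]
scene 113 ((295.269287109375, 229.32228088378906), (16.035491943359375, 21.677143096923828), 100.25245666503906) [0.5226 0.1947 0.115 ]
0.0 [array([ 0.4972, -0.1706,  0.    ]), array([ 0.4945, -0.2913,  0.    ]), array([ 0.5684, -0.1724,  0.    ])] 0.12071698104017503 0.07119920715139387
0.01 [array([ 0.4966, -0.1689,  0.01  ]), array([ 0.4939, -0.2884,  0.01  ]), array([ 0.5671, -0.1707,  0.01  ])] 0.11955958252762387 0.07051657032812521
```

```bash
cat >> h.py <<'E'
def rel(targets, base=None):
    s=status.get_state();p,y=(s["eef_pos"],s["ee_rot"][2]) if base is None else (np.array(base[:3]),base[3])
    for t in targets:
        d=np.array(t[:3])-p;c,q=np.cos(y),np.sin(y)
        print(np.round([1e3*(c*d[0]+q*d[1]),1e3*(q*d[0]-c*d[1]),-1e3*d[2],-(t[3]-y)],4).tolist())
E
python3 - <<'E'
from h import *
rel([(.45,.35,.30,-.242),(.53,0,.30,-.023),(.529,-.231,.30,-.023)],(.1615,.6549,.2405,-.2419))
f=np.load("top0.npy",allow_pickle=True).item();print(plane(f,138*.64,253*.64,.19))
E
```

```text
[353.1383, 226.9132, -59.5, 0.0001]
[514.6508, 547.559, -59.5, -0.2189]
[569.0154, 772.0729, -59.5, -0.2189]
[0.60632227 0.42222262 0.19      ]
```

```bash
python3 -m jog '[[1,[353,227,-60],0],[1,[353,227,-60],0],[1,[353,227,-60],0],[1,[353,227,-60],0],[1,[353,227,-60],0],[1,[353,227,-60],0],[1,[515,548,-60],-0.219],[1,[515,548,-60],-0.219],[1,[515,548,-60],-0.219],[1,[515,548,-60],-0.219],[1,[515,548,-60],-0.219],[1,[569,772,-60],-0.219],[1,[569,772,-60],-0.219],[1,[569,772,-60],-0.219],[1,[569,772,-60],-0.219],[1,[569,772,-60],-0.219],[1,[569,772,-60],-0.219],[1,[569,772,-60],-0.219]]' 20; python3 - <<'E'
from h import *
rel([(.530,-.231,.22,-.023),(.530,-.231,.160,-.023)])
f=optics.grab_frame("scene");t=optics.grab_frame("top")
a=f["color"][100:190,150:270,::-1];b=t["color"][160:250,290:410,::-1]
cv2.imwrite("pics/c2.png",np.hstack([cv2.resize(x,(400,300),interpolation=cv2.INTER_NEAREST) for x in(a,b)]))
E
```

```text
t: 2.35
eef_pos: [0.5289, -0.2308, 0.2999]
ee_rot: [-3.141, 0.001, -0.024]
force: [-0.2, 0.6, -0.0]
width: 0.0881
gripper_force: 0.0
[1.1422, 0.1704, 79.9287, -0.0014]
[1.1422, 0.1704, 139.9287, -0.0014]
```

View pics/c2.png

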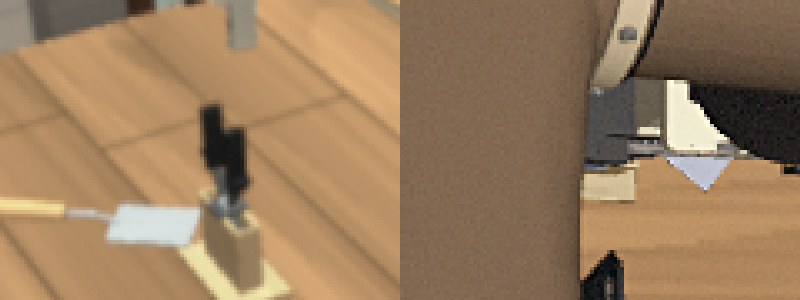

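```bash
python3 -m jog '[[1,[1,0,60],0],[1,[1,0,100],0],[1,[1,0,120],0],[1,[1,0,140],0],[1,[1,0,140],0],[1,[1,0,140],0]]' 10;  python3 -m jog '[[0.34,[0,0,0],0],[0.34,[0,0,0],0],[0.34,[0,0,0],0],[0.34,[0,0,0],0],[0.2,[0,0,0],0],[0.2,[0,0,0],0],[0.2,[0,0,0],0],[0.2,[0,0,0],0]]' 10
```

```text
t: 3.2
eef_pos: [0.531, -0.2297, 0.1617]
ee_rot: [3.141, -0.001, -0.021]
force: [0.6, 0.3, -0.5]
width: 0.0877
gripper_force: 0.0
t: 4.2
eef_pos: [0.5302, -0.2305, 0.1606]
ee_rot: [3.141, 0.0, -0.023]
force: [-1.4, -1.0, 1.9]
width: 0.0577
gripper_force: 10.0
```

```bash
python3 -m jog '[[0.26,[0,0,0],0],[0.26,[0,0,0],0],[0.26,[0,0,0],0],[0.26,[0,0,0],0]]' 45;  python3 -m jog '[[0.26,[0,0,-20],0],[0.26,[0,0,-60],0],[0.26,[0,0,-110],0],[0.26,[0,0,-160],0],[0.26,[0,0,-160],0],[0.26,[0,0,-160],0]]'; python3 - <<'E'
from h import *
rel([(.518,.1885,.320,.12),(.518,.1885,.29,.12)])
E
```

```text
t: 4.7
eef_pos: [0.5304, -0.2306, 0.161]
ee_rot: [3.141, -0.0, -0.023]
force: [-1.6, 0.1, 5.5]
width: 0.0555
gripper_force: 21.0
t: 5.45
eef_pos: [0.5298, -0.2301, 0.3195]
ee_rot: [-3.141, 0.001, -0.023]
force: [-0.8, 0.1, -2.1]
width: 0.0555
gripper_force: 19.5
[-21.415, -418.2051, -0.5033, -0.143]
[-21.415, -418.2051, 29.4967, -0.143]
```

```bash
python3 -m jog '[[0.26,[-21.5,-418,0],-0.143],[0.26,[-21.5,-418,0],-0.143],[0.26,[-21.5,-418,0],-0.143],[0.26,[-21.5,-418,0],-0.143],[0.26,[-21.5,-418,0],-0.143],[0.26,[-21.5,-418,0],-0.143],[0.26,[-21.5,-418,0],-0.143],[0.26,[-21.5,-418,0],-0.143],[0.26,[-21.5,-418,20],-0.143],[0.26,[-21.5,-418,20],-0.143],[0.26,[-21.5,-418,20],-0.143],[0.26,[-21.5,-418,20],-0.143]]'; python3 - <<'E'
from h import *
f=optics.grab_frame("scene");np.save("scene1.npy",f,allow_pickle=True);t=optics.grab_frame("top");np.save("top1.npy",t,allow_pickle=True)
a=f["color"][195:255,256:336,::-1];b=t["color"][174:234,148:228,::-1]
cv2.imwrite("pics/c3.png",np.vstack([np.zeros((0,800,3),np.uint8),cv2.resize(a,(800,600),interpolation=cv2.INTER_CUBIC)]))
cv2.imwrite("pics/c3t.png",cv2.resize(b,(400,300),interpolation=cv2.INTER_NEAREST))
E
```

```text
t: 6.95
eef_pos: [0.5186, 0.1876, 0.3011]
ee_rot: [-3.141, -0.001, 0.12]
force: [0.0, -0.5, -1.8]
width: 0.0556
gripper_force: 19.5
```

View pics/c3.png

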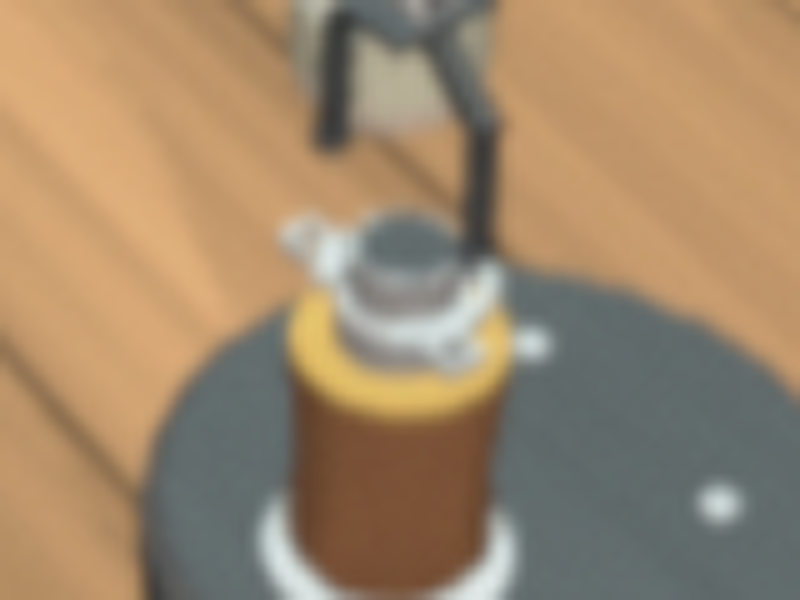

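```bash
python3 - <<'E'
from h import *
f=np.load("scene1.npy",allow_pickle=True).item();t=np.load("top1.npy",allow_pickle=True).item()
c=lambda f,p,o:np.round((proj(f,p)+.5-o)*10)
y=.12;X=np.array([np.cos(y),np.sin(y)]);Y=np.array([-X[1],X[0]]);T=np.array([.5186,.1876])
for f,o,n in((f,(256,195),"scene"),(t,(148,174),"top(x10)")):
    print(n,"shoulderR/L",*[c(f,[*(T+k*.0277*Y),.1616],o) for k in(-1,1)],"pin end",*[c(f,[*(T+k*.0277*Y),.158],o) for k in(-1,1)])
    C=np.array([.518,.1885]);print("eyes R/L",*[c(f,[*(C+.008*X+k*.0275*Y),.135],o) for k in(-1,1)],"stub",c(f,[*C,.147],o),c(f,[*(C),.131],o))
    print("sens x,y mm",*[c(f,[*(C+d),.135],o)-c(f,[*C,.135],o) for d in(np.array([.01,0]),np.array([0,.01]))])
E
```

```text
scene shoulderR/L [330. 139.] [476. 250.] pin end [330. 149.] [475. 260.]
eyes R/L [308. 230.] [451. 341.] stub [404. 237.] [401. 283.]
sens x,y mm [-31.  13.] [23. 22.]
top(x10) shoulderR/L [478. 271.] [254. 291.] pin end [481. 272.] [257. 293.]
eyes R/L [489. 254.] [274. 273.] stub [374. 290.] [387. 296.]
sens x,y mm [  2. -39.] [-40.  -1.]
```

View pics/c3t.png

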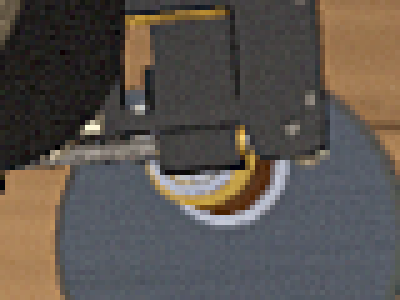

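```bash
python3 - <<'E'
from h import *
rel([(.5275,.190,.285,.13)])
E
```

```text
[9.2125, -1.1727, 16.1003, -0.0102]
```

```bash
python3 -m jog '[[0.26,[9,-1,0],-0.01],[0.26,[9,-1,8],-0.01],[0.26,[9,-1,15],-0.01],[0.26,[9,-1,15],-0.01],[0.26,[9,-1,15],-0.01]]'; python3 - <<'E'
from h import *
f=optics.grab_frame("scene");np.save("scene2.npy",f,allow_pickle=True)
cv2.imwrite("pics/c4.png",cv2.resize(f["color"][206:242,274:322,::-1],(800,600),interpolation=cv2.INTER_CUBIC))
E
```

```text
t: 7.68
eef_pos: [0.5271, 0.19, 0.2856]
ee_rot: [3.141, -0.0, 0.13]
force: [-0.8, 0.5, -1.2]
width: 0.0556
gripper_force: 19.5
```

View pics/c4.png

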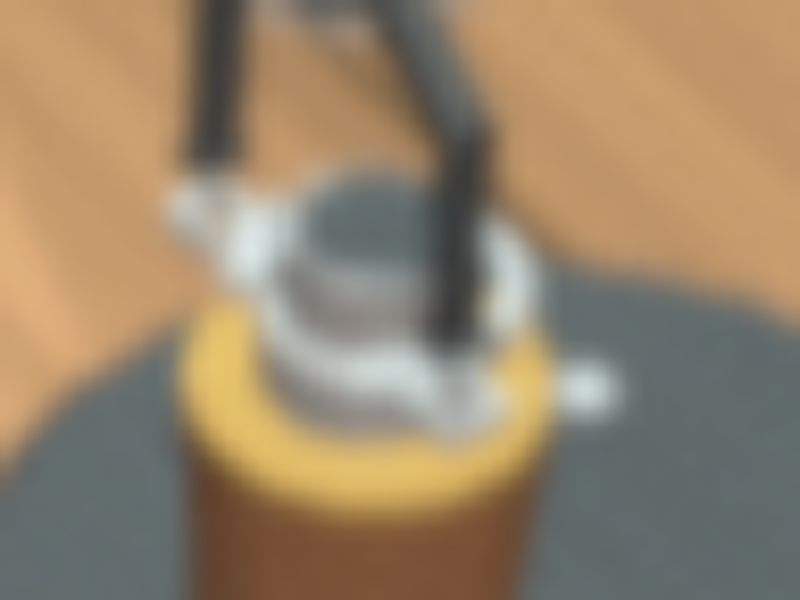

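```bash
python3 - <<'E'
from h import *
np.set_printoptions(linewidth=200)
a=np.load("scene0.npy",allow_pickle=True).item()["color"].astype(int).sum(2)//3;F=np.load("scene2.npy",allow_pickle=True).item();b=F["color"].astype(int).sum(2)//3
for n,(r,c) in dict(R=((211,224),(281,293)),L=((221,236),(295,308))).items():
    print(n,"cols",c[0],"rows",r[0]);print("now-before");print((b-a)[r[0]:r[1],c[0]:c[1]]);print("before");print(a[r[0]:r[1],c[0]:c[1]])
y=.13;X=np.array([np.cos(y),np.sin(y)]);Y=np.array([-X[1],X[0]]);T=np.array([.5271,.1900])
for k,n in((-1,"R"),(1,"L")):
    P=T+k*.0277*Y
    print(n,"shoulder corners",[np.round(proj(F,[*(P+i*X+j*Y),.1461]),1).tolist() for i in(-.005,.005) for j in(-.0035,.0035)],"pin end",np.round(proj(F,[*P,.1426]),1),"ear pt below",np.round(proj(F,[*P,.135]),1))
E
```

```text
R cols 281 rows 211
now-before
[[  8   9   7  -3 -43 -74 -76 -46  -8   4   7   7]
 [  8   7   8  -5 -41 -75 -76 -41  -6   6   8   7]
 [  8   8   6  -6 -44 -75 -70 -39  -5   6   7   7]
 [  8   8   2 -15 -52 -74 -67 -40  -5   8   8   7]
 [  7   7   2 -21 -55 -68 -58 -33  -4   7   9   8]
 [  7   7   4  -9 -29 -43 -33 -13   1   8   7   7]
 [  7   7   7   5  -4 -13  -8   3   7   9   8   9]
 [  7   8   8   8   7   5   5   8  10  10   9   7]
 [  8   7   8   8   7   9   9  10  11  11   9   7]
 [  7   7   8   8   8   8   9  10   9  10   8   8]
 [  8   7   7   8   7   8   9  10  11   7   7   7]
 [  7   9   7   7   7   7  10  10  10   8   7   6]
 [  8   7   8   9   8   8   8   8   9   9   7   7]]
before
[[148 144 141 141 143 143 142 141 136 133 130 129]
 [150 148 144 143 140 142 144 143 141 137 133 130]
 [151 150 148 145 141 142 142 144 142 141 137 133]
 [151 151 151 148 145 142 141 143 143 142 141 138]
 [150 151 151 151 151 149 147 143 143 143 144 145]
 [148 150 153 157 163 166 163 154 147 146 150 155]
 [145 148 155 171 182 175 170 172 164 161 156 146]
 [144 145 153 174 181 170 167 186 189 179
[... 1716 characters left out ...]
198 198 200 204 198 192 185 176 172 168 164 164]
 [166 170 173 183 191 175 163 174 187 182 173 169 175]
 [138 140 143 156 169 166 162 176 183 177 169 157 152]
 [135 135 135 140 153 164 166 170 168 165 158 138 120]
 [149 149 150 152 155 159 160 161 162 158 144 115 102]
 [161 163 163 165 165 161 160 160 157 143 119  96  94]
 [166 166 167 166 165 162 157 147 135 115  93  87  94]
 [155 155 155 153 149 144 135 120 102  88  79  86  94]]
R shoulder corners [[286.6, 213.1], [288.4, 214.4], [283.8, 214.7], [285.6, 216.0]] pin end [286.1 215.6] ear pt below [286.  217.7]
L shoulder corners [[301.2, 224.1], [303.1, 225.6], [298.3, 225.8], [300.2, 227.3]] pin end [300.6 226.7] ear pt below [300.5 228.9]
```

```bash
python3 -m jog '[[0.26,[-0.2,-0.7,3],0],[0.26,[-0.2,-0.7,6],0],[0.26,[-0.2,-0.7,7],0],[0.26,[-0.2,-0.7,8],0],[0.26,[-0.2,-0.7,8],0]]';python3 -m jog '[[0.26,[0,0,0.5],0],[0.26,[0,0,1],0],[0.26,[0,0,1.5],0],[0.26,[0,0,1.5],0]]'
```

```text
t: 8.35
eef_pos: [0.5268, 0.1906, 0.2775]
ee_rot: [3.142, 0.0, 0.13]
force: [0.2, -0.7, -1.2]
width: 0.0557
gripper_force: 19.5
t: 8.85
eef_pos: [0.5268, 0.1907, 0.276]
ee_rot: [-3.142, 0.0, 0.13]
force: [-0.1, 0.0, -1.6]
width: 0.0556
gripper_force: 19.5
```

```bash
python3 -m jog '[[0.26,[0,0,0.5],0],[0.26,[0,0,1],0],[0.26,[0,0,1],0],[0.26,[0,0,1],0]]';python3 -m jog '[[0.26,[0,0,0.5],0],[0.26,[0,0,1],0],[0.26,[0,0,1],0]]'
```

```text
t: 9.35
eef_pos: [0.5268, 0.1906, 0.2751]
ee_rot: [3.142, -0.0, 0.13]
force: [0.3, -0.2, -1.6]
width: 0.0555
gripper_force: 19.5
t: 9.72
eef_pos: [0.5269, 0.1907, 0.2742]
ee_rot: [-3.142, -0.0, 0.13]
force: [-0.2, -0.4, -1.0]
width: 0.0552
gripper_force: 19.5
```

```bash
python3 -m jog '[[0.26,[0,0,0.3],0],[0.26,[0,0,0.6],0],[0.26,[0,0,0.6],0]]';python3 -m jog '[[0.26,[0,0,0.3],0],[0.26,[0,0,0.6],0],[0.26,[0,0,0.6],0]]'; python3 - <<'E'
from h import *
f=optics.grab_frame("scene");np.save("scene3.npy",f,allow_pickle=True)
cv2.imwrite("pics/c5.png",cv2.resize(f["color"][206:242,274:322,::-1],(800,600),interpolation=cv2.INTER_CUBIC))
E
```

```text
t: 10.1
eef_pos: [0.5271, 0.1907, 0.274]
ee_rot: [-3.141, -0.001, 0.13]
force: [-0.6, 0.2, 3.1]
width: 0.0556
gripper_force: 19.5
t: 10.48
eef_pos: [0.5273, 0.1907, 0.2738]
ee_rot: [-3.141, -0.002, 0.13]
force: [-0.7, -0.6, 6.7]
width: 0.0551
gripper_force: 19.5
```

View pics/c5.png

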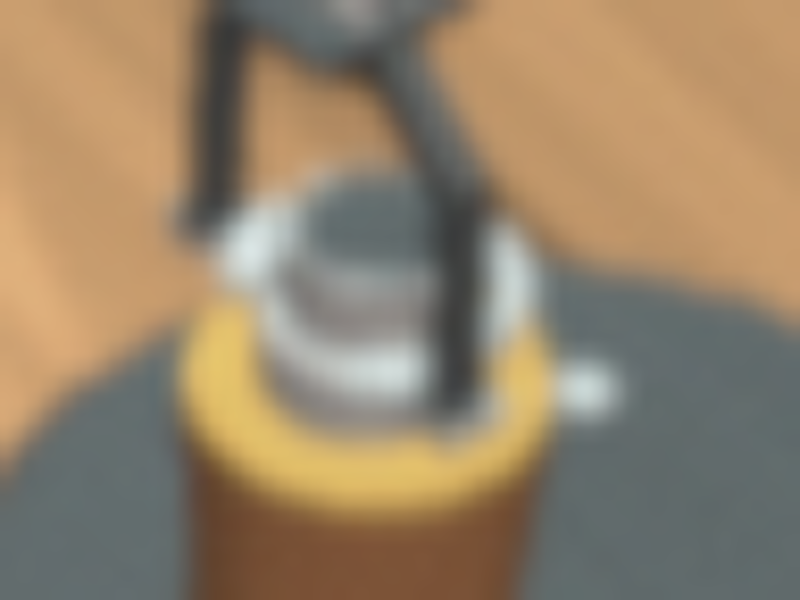

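```bash
python3 -m jog '[[0.26,[0,0,-0.7],0],[0.2,[0,0,-0.7],0],[0.15,[-0.5,0,-0.7],0],[0.1,[-0.5,0,-0.7],0],[0.05,[-1,0,-0.7],0],[0,[-1,0,-0.7],0],[0,[-1,0,-0.7],0],[0,[-1,0,-0.7],0]]' 60
```

```text
t: 11.52
eef_pos: [0.5252, 0.19, 0.2725]
ee_rot: [3.14, 0.002, 0.13]
force: [0.1, 0.5, -3.5]
width: 0.0441
gripper_force: 29.3
```

```bash
python3 -m jog '[[0,[0,0,0],0],[0,[0,0,0],0]]'; python3 - <<'E'
from h import *
f=optics.grab_frame("scene");np.save("scene4.npy",f,allow_pickle=True)
cv2.imwrite("pics/c6.png",cv2.resize(f["color"][191:242,262:330,::-1],(800,600),interpolation=cv2.INTER_CUBIC))
print(status.get_state()["moment"])
E
```

```text
t: 11.78
eef_pos: [0.5257, 0.1904, 0.2733]
ee_rot: [3.141, 0.001, 0.13]
force: [-1.0, 0.5, -1.9]
width: 0.0445
gripper_force: 29.3
[-0.00415694 -0.01690361  0.00011305]
```

View pics/c6.png

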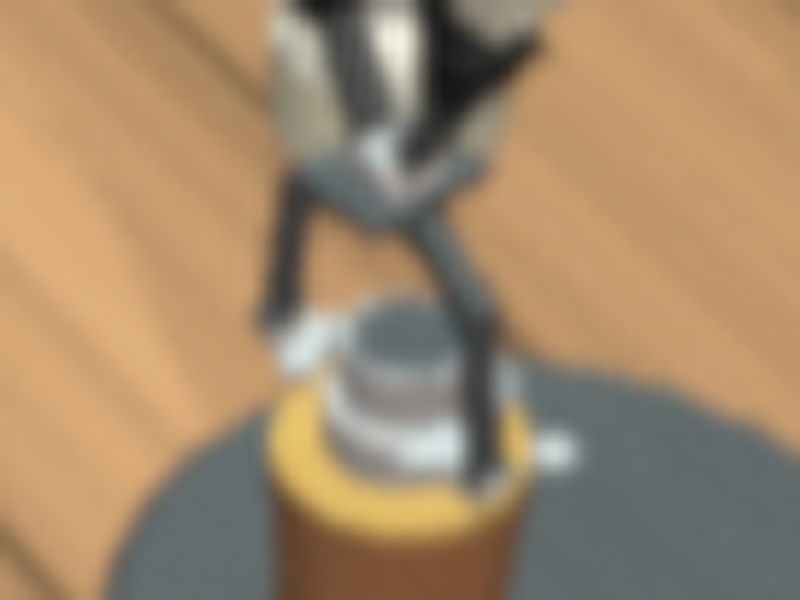

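```bash
python3 -m jog '[[0,[0,0,0.5],0],[0,[0,0,1],0],[0,[0,0,1],0],[0,[0,0,1],0]]'; python3 -m jog '[[0,[0,0,0.5],0],[0,[0,0,1],0],[0,[0,0,1],0],[0,[0,0,1],0]]'
```

```text
t: 12.32
eef_pos: [0.5258, 0.1905, 0.2726]
ee_rot: [-3.142, -0.0, 0.13]
force: [0.4, -0.5, -1.9]
width: 0.0442
gripper_force: 29.3
t: 12.82
eef_pos: [0.5258, 0.1905, 0.2715]
ee_rot: [3.142, 0.0, 0.13]
force: [-0.4, -0.4, -2.5]
width: 0.0443
gripper_force: 29.1
```

```bash
python3 -m jog '[[0,[0,0,0.5],0],[0,[0,0,1],0],[0,[0,0,1],0],[0,[0,0,1],0]]'; python3 -m jog '[[0,[0,0,0.5],0],[0,[0,0,0.5],0],[0,[0,0,0.5],0]]'
```

```text
t: 13.32
eef_pos: [0.5258, 0.1905, 0.2705]
ee_rot: [3.142, 0.0, 0.13]
force: [0.0, -1.3, -1.6]
width: 0.0437
gripper_force: 29.1
t: 13.7
eef_pos: [0.5258, 0.1905, 0.2701]
ee_rot: [3.142, 0.0, 0.13]
force: [-0.0, -0.2, -2.2]
width: 0.0441
gripper_force: 29.1
```

```bash
python3 - <<'E'
from h import *
np.set_printoptions(linewidth=220)
F=optics.grab_frame("scene");np.save("scene5.npy",F,allow_pickle=True);g=lambda F:F["color"].astype(int).sum(2)//3
a=g(np.load("scene0.npy",allow_pickle=True).item());b=g(F);c=g(np.load("scene4.npy",allow_pickle=True).item())
for n,(r,cc) in dict(R=((212,226),(279,294)),L=((222,238),(294,312))).items():
    print(n,"cols",cc[0],"rows",r[0]);
    for m in(a,c,b): print(m[r[0]:r[1],cc[0]:cc[1]])
y=.13;X=np.array([np.cos(y),np.sin(y)]);Y=np.array([-X[1],X[0]]);T=np.array([.5258,.1905])
for k,n in((-1,"R"),(1,"L")):
    P=T+k*.0325*Y;print(n,np.round(proj(F,[*P,.1345]),1),np.round(proj(F,[*P,.131]),1),np.round(proj(F,[*P,.127]),1))
E
```

```text
R cols 279 rows 212
[[151 150 150 148 144 143 140 142 144 143 141 137 133 130 129]
 [148 150 151 150 148 145 141 142 142 144 142 141 137 133 130]
 [147 149 151 151 151 148 145 142 141 143 143 142 141 138 135]
 [144 147 150 151 151 151 151 149 147 143 143 143 144 145 143]
 [143 144 148 150 153 157 163 166 163 154 147 146 150 155 149]
 [144 144 145 148 155 171 182 175 170 172 164 161 156 146 133]
 [145 144 144 145 153 174 181 170 167 186 189 179 164 133 112]
 [146 145 143 144 147 158 167 170 175 200 206 186 166 127 104]
 [146 146 145 143 143 144 150 163 180 207 211 186 162 127 107]
 [147 146 146 145 144 142 143 154 180 206 205 173 145 130 121]
 [147 146 147 145 146 144 144 151 171 189 187 154 125 126 134]
 [149 148 147 147 146 144 143 148 158 169 173 159 127 118 129]
 [151 150 148 146 144 141 140 150 159 165 171 176 143 120 123]
 [153 150 147 141 132 127 138 158 167 166 166 178 159 134 126]]
[[159 159 158 156 147 121  82  61  84 126 144 145 139 134 127]
 [157 159 158 159 148 119  79  63  88 133 148 149 144 140 135]
 [154 157 158 159 149 112  72  63  93 134 149 151 148 146 142]
 [152 15
[... 4579 characters left out ...]
05 171 128]
 [140 160 203 218 218 212 193 130  77  73 107 149 161 159 172 174 149 120]
 [139 149 180 192 192 186 167 116  80  81 101 133 136 125 124 125 116 105]
 [155 157 164 170 171 163 148 114  95 106 116 123 112 105 104 104 103 102]
 [171 170 172 172 173 165 152 129 117 123 123 109  96  99 103 103 102 102]
 [172 173 174 174 173 169 160 144 126 115 106  93  90 100 103 102 103 102]
 [161 163 163 164 161 157 149 133 112  98  89  83  91 100 102 104 104 103]
 [131 134 134 135 131 126 119 106  95  87  81  81  93 100 102 103 103 103]
 [100 103 104 103 101  98  96  90  86  84  79  83  95 102 102 103 103 104]]
R [285.3 216.9] [285.2 217.9] [285.2 219. ]
L [302.3 230. ] [302.2 231. ] [302.1 232.1]
```

```bash
python3 - <<'E'
from h import *
I=[]
for n in(0,3,4,5):
    f=np.load(f"scene{n}.npy",allow_pickle=True).item()["color"][208:238,278:318,::-1]
    c=cv2.resize(f,(400,300),interpolation=cv2.INTER_CUBIC)
    for k in(100,200): c[k]=(0,0,255);c[:,k]=(0,0,255)
    c[:,300]=(0,0,255);I.append(c)
cv2.imwrite("pics/c7.png",np.vstack([np.hstack(I[:2]),np.hstack(I[2:])]))
E
```

```text
(no output)
```

View pics/c7.png

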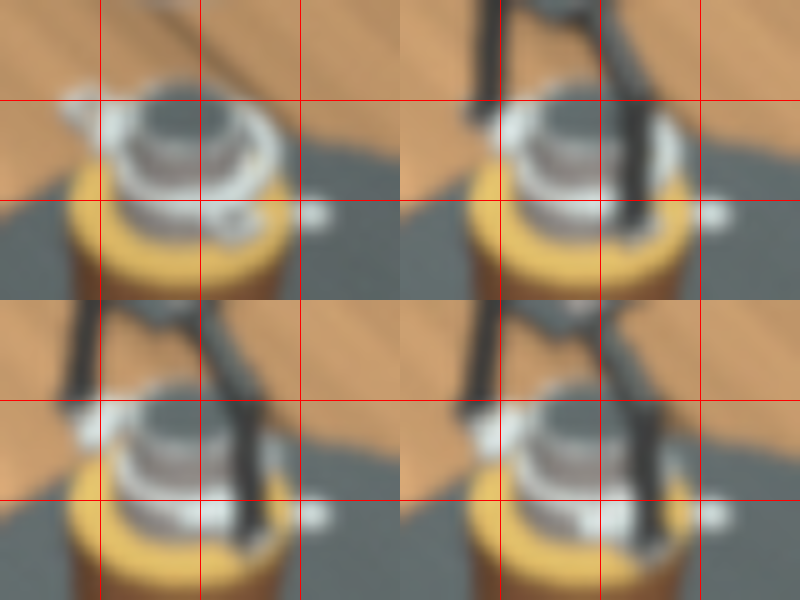

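```bash
python3 - <<'E'
from h import *
np.set_printoptions(linewidth=220)
g=lambda n:np.load(f"scene{n}.npy",allow_pickle=True).item()["color"].astype(int).sum(2)//3
for n in(0,3,4,5): print(n);print(g(n)[212:228:1,300:309])
F=np.load("scene0.npy",allow_pickle=True).item()
y=.125;X=np.array([np.cos(y),np.sin(y)]);Y=np.array([-X[1],X[0]]);C=np.array([.526,.1905])-.008*X
for nm,(a,b) in dict(bow=(-22,0),hingeL=(-15,19.5),bowL=(-20,10),noseL=(-4,17),earL=(8,27.5),noseR=(-4,-17),stub=(0,0)).items():
    print(nm,[np.round(proj(F,[*(C+(a*X+b*Y)/1e3),z]),1).tolist() for z in(.135,.130,.125)])
E
```

```text
0
[[134 141 142 142 139 140 140 142 144]
 [124 135 140 142 140 139 140 140 142]
 [113 124 134 140 141 141 140 139 140]
 [113 113 123 135 140 141 141 140 140]
 [125 116 114 123 133 140 142 141 141]
 [129 132 124 118 124 134 140 142 141]
 [123 146 154 140 125 124 133 140 141]
 [117 152 170 174 150 123 121 132 140]
 [120 150 163 189 182 141 116 122 132]
 [131 142 146 179 195 164 122 111 119]
 [136 134 145 167 196 177 131 106 106]
 [129 134 165 179 198 179 131 104 101]
 [126 147 187 198 201 173 127 103  99]
 [144 171 202 205 192 163 127 104  99]
 [182 199 208 194 176 160 134 111 104]
 [206 209 197 177 166 162 148 131 131]]
3
[[112 131 145 148 148 147 148 150 152]
 [104 119 139 148 148 147 147 147 150]
 [ 98 109 129 143 149 149 148 146 147]
 [ 92 100 116 136 146 149 149 148 147]
 [ 81  94 103 119 139 147 150 149 147]
 [ 72  79  84  99 124 139 147 150 150]
 [ 69  65  72  94 117 130 140 147 149]
 [ 68  60  76 115 140 130 129 140 146]
 [ 67  60  83 139 173 148 122 126 138]
 [ 73  62  86 150 194 171 129 117 124]
 [ 86  64  85 149 200 186 138 112 112]
 [ 88  64  85 149 201 188 139 111 107]
 [ 
[... 1088 characters left out ...]
9 147]
 [ 88  69  63  68  86 102 114 127 140]
 [101  73  62  69  91 105 108 115 125]
 [112  76  63  76 105 111 109 108 112]
 [113  74  63  82 120 126 114 107 107]
 [105  74  62  83 128 141 121 108 105]
 [110  77  63  82 129 148 128 110 106]
 [142  96  66  79 124 152 139 118 110]
 [181 121  72  75 118 156 155 137 138]]
bow [[302.1, 218.3], [302.0, 219.8], [301.9, 221.2]]
hingeL [[305.3, 223.4], [305.1, 224.8], [305.0, 226.2]]
bowL [[304.1, 220.6], [304.0, 222.1], [303.9, 223.5]]
noseL [[301.5, 224.7], [301.4, 226.1], [301.3, 227.5]]
earL [[300.8, 228.8], [300.7, 230.3], [300.6, 231.7]]
noseR [[292.6, 217.9], [292.5, 219.3], [292.4, 220.7]]
stub [[295.9, 221.9], [295.8, 223.3], [295.7, 224.7]]
```

```bash
python3 -m jog '[[-0.03,[0,0,0],0],[-0.06,[0,0,0],0],[-0.09,[0,0,0],0],[-0.11,[0,0,0],0],[-0.11,[0,0,0],0],[-0.11,[0,0,0],0],[-0.11,[0,0,0],0]]'; python3 - <<'E'
from h import *
np.set_printoptions(linewidth=220)
F=optics.grab_frame("scene");np.save("scene6.npy",F,allow_pickle=True)
b=F["color"].astype(int).sum(2)//3
print(b[212:238,294:312]);print(b[212:226,279:294]);print(status.get_state()["joint_efforts"])
E
```

```text
t: 14.62
eef_pos: [0.5258, 0.1905, 0.2701]
ee_rot: [-3.142, 0.0, 0.13]
force: [-0.5, -0.5, -1.8]
width: 0.0393
gripper_force: 34.3
[[101 112 106  85  86 100 113 132 142 147 147 147 148 151 152 154 155 155]
 [124 130 125 101  84  93 105 117 131 144 148 148 147 147 150 152 155 155]
 [137 138 135 118  89  84  97 106 119 139 147 149 147 147 147 150 151 154]
 [145 141 137 126  99  77  85 100 112 129 142 147 149 147 146 148 149 152]
 [140 130 126 121 109  87  78  93 105 116 129 143 150 149 148 147 147 149]
 [123 114 111 111 111  96  77  83  98 106 115 136 146 150 150 148 148 147]
 [109 107 106 105 106  99  82  73  84  92  99 123 139 147 149 149 148 147]
 [106 106 104 105 105 102  92  78  73  74  82 107 126 140 146 150 149 147]
 [107 106 105 105 105 107 108  95  74  65  74  98 113 127 140 145 148 148]
 [121 118 116 114 115 123 127 110  76  64  73  96 106 114 125 133 139 142]
 [145 148 143 137 136 145 137 109  74  62  70  92 103 107 112 117 122 125]
 [147 152 148 144 142 147 131  98  67  61  71  95 104 106 107 108 110 109]
 [136 139 141 139 137 135 124  99  71  61  73  97 104 105 106 106 107
[... 1262 characters left out ...]
2  71 109 142 150 152 157 163 157]
 [152 152 153 148 120  84  66  79 122 162 163 157 159 153 141]
 [152 151 151 146 122 106 105 115 152 192 189 176 169 139 117]
 [153 152 152 148 138 143 160 172 195 216 207 185 171 134 110]
 [154 154 152 150 147 157 183 206 220 219 200 173 162 133 114]
 [154 154 153 152 150 158 187 214 219 203 177 154 145 137 128]
 [156 154 154 154 153 158 178 197 197 183 172 157 133 132 142]
 [157 156 155 155 154 155 160 168 174 175 184 175 137 125 137]
 [160 157 155 155 151 148 146 160 171 177 186 189 152 126 129]
 [161 159 155 149 139 133 144 166 175 177 177 189 168 142 134]]
[-2.13099083e-03 -4.28878570e+01  3.06452930e+01  7.44434148e+00  3.24835377e-01  2.53932310e-03]
```

```bash
python3 -m jog '[[-0.11,[0,0,1],0],[-0.11,[0,0,2],0],[-0.11,[0,0,3],0],[-0.11,[0,0,3],0]]'; python3 -m jog '[[-0.11,[0,0,1],0],[-0.11,[0,0,2],0],[-0.11,[0,0,3],0],[-0.11,[0,0,3],0]]'; python3 - <<'E'
from h import *
np.set_printoptions(linewidth=220)
F=optics.grab_frame("scene");np.save("scene7.npy",F,allow_pickle=True)
b=F["color"].astype(int).sum(2)//3
print(b[222:238,294:312]);print(b[212:228,279:294])
E
```

```text
t: 15.18
eef_pos: [0.5258, 0.1905, 0.267]
ee_rot: [3.142, 0.0, 0.13]
force: [-0.7, -0.6, -1.6]
width: 0.0396
gripper_force: 34.2
t: 15.68
eef_pos: [0.5258, 0.1905, 0.264]
ee_rot: [3.142, 0.0, 0.13]
force: [0.0, -1.5, -1.9]
width: 0.0394
gripper_force: 34.2
[[146 148 143 138 136 146 135 100  71  63  76  97 106 107 112 118 122 125]
 [147 152 149 144 143 147 130  94  68  62  75  97 105 106 106 109 109 109]
 [136 140 141 138 137 136 123  94  68  62  80 110 111 106 106 106 105 106]
 [134 135 138 138 138 137 128 106  75  64  92 133 125 109 106 106 106 106]
 [152 148 149 148 152 159 153 125  84  65  95 145 139 118 110 110 108 106]
 [184 180 178 175 177 187 177 136  85  64  92 139 149 137 138 136 124 109]
 [187 192 192 185 182 183 168 127  79  63  86 135 161 172 186 185 155 122]
 [161 171 172 165 161 159 153 127  85  64  87 135 167 183 205 205 172 128]
 [140 146 150 154 159 172 180 158 104  70  87 132 154 159 172 174 150 119]
 [141 145 157 178 195 206 210 179 113  72  81 116 129 124 125 126 116 107]
 [158 158 172 199 216 217 210 173 110  69  72  93 104 105 105 105 103 103]
 [171 169 171 188 
[... 666 characters left out ...]
2 157]
 [152 152 153 154 144 100  66  73 111 142 149 151 157 152 141]
 [153 152 151 148 131  89  64  78 121 151 153 152 162 140 118]
 [154 153 152 144 116  82  78  98 134 171 170 161 165 134 111]
 [154 153 153 145 122  99 119 150 173 201 202 183 167 134 113]
 [154 155 154 150 138 130 159 197 211 221 218 193 161 139 128]
 [157 155 154 155 149 147 178 215 223 221 211 183 144 134 141]
 [157 157 156 154 152 157 185 213 217 204 195 179 140 126 137]
 [160 158 156 155 152 154 170 186 190 179 183 187 151 127 130]
 [161 159 156 149 140 137 151 164 172 171 173 189 168 142 134]
 [162 156 146 136 123 124 151 168 175 171 160 174 181 169 158]
 [157 143 128 118 111 125 160 175 177 171 147 147 167 178 183]]
```

```bash
python3 -m jog '[[-0.11,[0,0,1],0],[-0.11,[0,0,2],0],[-0.11,[0,0,3],0],[-0.11,[0,0,4],0],[-0.11,[0,0,4],0]]'; python3 -m jog '[[-0.11,[0,0,0.5],0],[-0.11,[0,0,1],0],[-0.11,[0,0,1.5],0],[-0.11,[0,0,1.5],0]]';
```

```text
t: 16.35
eef_pos: [0.5257, 0.1905, 0.2599]
ee_rot: [3.142, 0.0, 0.13]
force: [0.7, -1.1, -2.0]
width: 0.0394
gripper_force: 34.2
t: 16.85
eef_pos: [0.5258, 0.1905, 0.2585]
ee_rot: [3.142, 0.0, 0.13]
force: [-1.1, 0.4, -2.3]
width: 0.0395
gripper_force: 34.2
```

```bash
python3 -m jog '[[-0.11,[0,0,0.5],0],[-0.11,[0,0,1],0],[-0.11,[0,0,1],0],[-0.11,[0,0,1],0]]'; python3 -m jog '[[-0.11,[0,0,0.5],0],[-0.11,[0,0,1],0],[-0.11,[0,0,1],0],[-0.11,[0,0,1],0]]'
```

```text
t: 17.35
eef_pos: [0.5258, 0.1905, 0.2575]
ee_rot: [-3.142, 0.0, 0.13]
force: [-0.1, 0.3, -1.9]
width: 0.0391
gripper_force: 34.2
t: 17.85
eef_pos: [0.526, 0.1906, 0.2568]
ee_rot: [-3.141, -0.001, 0.13]
force: [-0.4, -0.9, 2.5]
width: 0.0393
gripper_force: 34.2
```

```bash
python3 -m jog '[[-0.11,[0,0,0.5],0],[-0.11,[0,0,1],0],[-0.11,[0,0,1],0],[-0.11,[0,0,1],0]]'; python3 -m jog '[[-0.11,[0,0,0.3],0],[-0.11,[0,0,0.6],0],[-0.11,[0,0,0.6],0],[-0.11,[0,0,0.6],0]]'
```

```text
t: 18.35
eef_pos: [0.526, 0.1906, 0.2559]
ee_rot: [-3.141, -0.001, 0.13]
force: [-0.1, -0.6, 5.8]
width: 0.0397
gripper_force: 34.3
t: 18.85
eef_pos: [0.5261, 0.1906, 0.2554]
ee_rot: [-3.141, -0.001, 0.13]
force: [-0.4, -0.9, 6.6]
width: 0.0395
gripper_force: 34.3
```

```bash
python3 -m jog '[[-0.11,[0,0,0.4],0],[-0.11,[0,0,0.7],0],[-0.11,[0,0,0.7],0],[-0.11,[0,0,0.7],0]]'
```

```text
t: 19.35
eef_pos: [0.5263, 0.1906, 0.255]
ee_rot: [-3.141, -0.001, 0.13]
force: [-0.3, -1.1, 7.6]
width: 0.0394
gripper_force: 34.3
```

```bash
python3 -m jog '[[-0.11,[0,0,0.2],0],[-0.11,[0,0,0.2],0],[-0.11,[0,0,0.2],0]]'
```

```text
t: 19.73
eef_pos: [0.5263, 0.1907, 0.2549]
ee_rot: [-3.141, -0.002, 0.13]
force: [-0.1, -1.2, 7.6]
width: 0.0395
gripper_force: 34.3
```

```bash
python3 -m jog '[[-0.11,[0,0,0.4],0],[-0.11,[0,0,0.8],0],[-0.11,[0,0,0.8],0],[-0.11,[0,0,0.8],0]]'
```

```text
t: 20.23
eef_pos: [0.5265, 0.1907, 0.2544]
ee_rot: [-3.141, -0.002, 0.131]
force: [-0.9, -1.1, 9.2]
width: 0.0393
gripper_force: 34.3
```

```bash
python3 -m jog '[[-0.07,[0,0,0],0],[-0.03,[0,0,0],0],[0,[0,0,0],0],[0,[0,0,0],0]]'
```

```text
t: 20.72
eef_pos: [0.5267, 0.1909, 0.2547]
ee_rot: [-3.141, -0.003, 0.131]
force: [-0.1, 0.1, 9.9]
width: 0.0442
gripper_force: 25.6
```

```bash
python3 -m jog '[[0.06,[0.4,0,0],0],[0.11,[0.7,0,0],0],[0.11,[0.7,0,0],0]]';python3 -m jog '[[0.16,[0.4,0,0],0],[0.2,[0.7,0,0],0],[0.2,[0.7,0,0],0],[0.2,[0.7,0,0],0]]'
```

```text
t: 21.1
eef_pos: [0.5275, 0.1909, 0.2548]
ee_rot: [-3.141, -0.003, 0.131]
force: [-0.9, -1.1, 10.7]
width: 0.0487
gripper_force: 20.9
t: 21.6
eef_pos: [0.5282, 0.191, 0.2549]
ee_rot: [-3.141, -0.003, 0.131]
force: [-0.7, -0.6, 11.7]
width: 0.0528
gripper_force: 18.2
```

```bash
python3 -m jog '[[0.24,[0,0,0],0],[0.26,[0,0,0],0],[0.26,[0,0,0],0],[0.26,[0,0,0],0]]';python3 -m jog '[[0.26,[0,0,-1],0],[0.26,[0,0,-2],0],[0.26,[0,0,-2],0],[0.26,[0,0,-2],0]]'
```

```text
t: 22.1
eef_pos: [0.5281, 0.191, 0.2549]
ee_rot: [-3.141, -0.003, 0.131]
force: [-0.9, -0.2, 11.9]
width: 0.0557
gripper_force: 17.8
t: 22.6
eef_pos: [0.5277, 0.191, 0.256]
ee_rot: [-3.141, -0.001, 0.13]
force: [-0.3, -0.1, 6.6]
width: 0.0555
gripper_force: 18.7
```

```bash
python3 -m jog '[[0.26,[0,0,-0.5],0],[0.26,[0,0,-0.5],0],[0.26,[0,0,-0.5],0]]';python3 -m jog '[[0.26,[0,0,-0.5],0],[0.26,[0,0,-0.5],0],[0.26,[0,0,-0.5],0]]'; python3 -m jog '[[0.26,[0,0,-0.5],0],[0.26,[0,0,-0.5],0],[0.26,[0,0,-0.5],0]]'; python3 - <<'E'
from h import *
np.set_printoptions(linewidth=220)
F=optics.grab_frame("scene");np.save("scene8.npy",F,allow_pickle=True)
b=F["color"].astype(int).sum(2)//3
print(b[212:242,280:312])
E
```

```text
t: 22.98
eef_pos: [0.5275, 0.1909, 0.2561]
ee_rot: [-3.141, -0.001, 0.13]
force: [-0.7, -0.1, 5.1]
width: 0.0555
gripper_force: 18.8
t: 23.35
eef_pos: [0.5272, 0.1908, 0.2561]
ee_rot: [-3.141, 0.0, 0.13]
force: [0.4, 1.4, 2.5]
width: 0.056
gripper_force: 19.0
t: 23.72
eef_pos: [0.5269, 0.1906, 0.2563]
ee_rot: [3.141, 0.001, 0.13]
force: [-0.6, 0.8, -2.1]
width: 0.056
gripper_force: 19.4
[[159 159 157 153 142 111  77  66  75  89 100 104 107 116 130 130 119 105  97  99 113 129 142 148 148 148 148 150 153 155 156 156]
 [159 160 159 157 144 105  69  61  75  92  98 100 103 106 108 104  92  89  94 103 122 139 148 150 149 148 147 148 151 153 155 157]
 [157 160 160 159 146 105  69  64  86 116 114 104  98  99  93  81  72  86  98 105 116 131 143 148 150 150 149 148 149 151 153 155]
 [155 158 160 160 149 107  70  65  94 130 137 127 113 106  99  82  72  87 101 106 110 118 131 142 149 150 148 149 147 148 150 153]
 [154 156 158 159 149 107  71  66  97 135 147 149 146 134 115  95  78  83  97 104 112 116 118 130 141 147 150 151 148 148 148 151]
 [152 154 156 158 148 106  69  70 103 137 150 157 150 1
[... 2520 characters left out ...]
148 160 146 109  88  94 100 103 104 104 105]
 [106 106 106 105 101  82  71  72  77  83  90  96 102 108 114 116 117 117 111 116 129 135 128 111  90  84  97 102 102 103 104 104]
 [105 106 105 105 100  84  73  74  77  82  84  85  88  90  93  95  96  96  95  99 107 106  97  89  80  84  97 103 103 102 103 103]
 [106 106 105 105 101  84  73  74  77  82  84  84  86  86  87  89  89  89  89  90  90  90  86  82  79  86  99 104 104 102 102 102]
 [106 106 105 106 101  84  73  73  78  81  84  84  86  85  87  88  88  89  88  87  87  86  85  82  82  90 101 104 104 105 103 103]
 [106 106 105 106 100  83  71  74  77  82  85  85  85  85  88  88  87  88  87  86  87  86  85  81  82  94 102 105 104 104 104 102]]
```

```bash
python3 -m jog '[[0.26,[0,0,-1],0],[0.26,[0,0,-2],0],[0.26,[0,0,-3],0],[0.26,[0,0,-4],0],[0.26,[0,0,-5],0],[0.26,[0,0,-6],0],[0.26,[0,0,-6],0]]'; python3 -m jog '[[0.26,[0,0,-20],0],[0.26,[0,0,-40],0],[0.26,[0,0,-60],0],[0.26,[0,0,-60],0],[0.26,[0,0,-60],0]]';python3 - <<'E'
from h import *
np.set_printoptions(linewidth=220)
rel([(.5302,-.2305,.322,-.023)])
F=optics.grab_frame("scene");np.save("scene9.npy",F,allow_pickle=True)
b=F["color"].astype(int).sum(2)//3
print(b[212:242,280:312])
E
```

```text
t: 24.65
eef_pos: [0.5272, 0.1907, 0.2629]
ee_rot: [-3.141, -0.0, 0.13]
force: [0.1, -0.1, -2.4]
width: 0.0555
gripper_force: 19.5
t: 25.28
eef_pos: [0.5268, 0.1906, 0.3218]
ee_rot: [3.141, 0.001, 0.13]
force: [0.2, -0.1, -2.8]
width: 0.0556
gripper_force: 19.5
[-51.2064, 417.9915, -0.2316, 0.1531]
[[158 157 155 152 148 148 149 150 149 148 143 140 137 134 134 131 122 115 119 122 102  72  61  74 111 137 146 149 152 154 154 153]
 [158 159 157 155 152 149 148 149 151 150 147 144 139 137 135 135 132 123 115 111  93  68  60  73 110 136 145 147 149 151 153 154]
 [155 157 158 158 154 152 149 149 149 150 150 147 145 141 138 138 136 132 123 109  88  66  59  73 110 137 145 146 147 148 151 153]
 [154 157 158 159 158 155 152 149 148 150 150 151 152 149 144 140 138 134 131 116  90  69  63  75 111 138 147 146 147 147 148 151]
 [152 154 157 158 159 158 156 151 149 148 150 154 161 155 140 129 126 124 130 124 106  85  77  88 119 140 147 148 146 146 147 147]
 [151 152 155 157 158 159 158 156 152 149 150 156 152 138 122 112 110 111 118 120 120 115 104 103 121 139 146 148 147 147 146 146]
 [150 150 152 
[... 2430 characters left out ...]
176 171 148 110  86  92  99 102 102 103 102]
 [105 104 105 105 100  82  70  71  77  82  89  95  99 106 112 116 116 118 116 134 150 146 130 110  88  84  95 100 102 102 102 103]
 [105 105 104 105 100  82  72  72  76  80  84  83  86  89  91  94  95  95  93 101 110 108  96  87  79  83  97 101 101 101 101 103]
 [105 105 105 105 100  83  71  72  76  80  83  84  84  85  86  88  89  88  87  88  91  89  85  80  78  85  97 102 103 101 101 101]
 [106 104 104 105 100  83  71  72  77  79  82  84  84  84  86  86  87  87  85  87  86  85  85  81  80  88  99 102 103 102 101 101]
 [105 104 104 104 100  82  71  73  76  80  83  84  84  84  85  86  87  86  86  84  85  85  83  79  81  93 101 103 103 103 102 102]]
```

```bash
python3 -m jog '[[0.26,[-51,418,0],0.153],[0.26,[-51,418,0],0.153],[0.26,[-51,418,0],0.153],[0.26,[-51,418,0],0.153],[0.26,[-51,418,0],0.153],[0.26,[-51,418,0],0.153],[0.26,[-51,418,0],0.153],[0.26,[-51,418,0],0.153],[0.26,[-51,418,0],0.153],[0.26,[-51,418,0],0.153],[0.26,[-51,418,0],0.153]]'; python3 - <<'E'
from h import *
rel([(.5302,-.2305,.23,-.023),(.5302,-.2305,.163,-.023)])
E
```

```text
t: 26.7
eef_pos: [0.5311, -0.2294, 0.3229]
ee_rot: [-3.142, -0.0, -0.021]
force: [-0.0, 0.4, -1.8]
width: 0.0556
gripper_force: 19.5
[-0.8526, 1.1408, 92.9173, 0.0017]
[-0.8526, 1.1408, 159.9173, 0.0017]
```

```bash
python3 -m jog '[[0.26,[0,0,50],0],[0.26,[0,0,85],0],[0.26,[0,0,85],0]]'; python3 -m jog '[[0.26,[0,0,10],0],[0.26,[0,0,20],0],[0.26,[0,0,20],0]]'
```

```text
t: 27.08
eef_pos: [0.5294, -0.2294, 0.2355]
ee_rot: [-3.141, 0.005, -0.022]
force: [-0.2, 0.6, -0.9]
width: 0.0554
gripper_force: 19.5
t: 27.45
eef_pos: [0.5307, -0.2303, 0.2175]
ee_rot: [-3.141, 0.0, -0.023]
force: [-0.2, 0.1, -1.3]
width: 0.0556
gripper_force: 19.5
```

Tips entered the pocket freely; continue down.

```bash
python3 -m jog '[[0.26,[0,0,10],0],[0.26,[0,0,20],0],[0.26,[0,0,30],0],[0.26,[0,0,40],0],[0.26,[0,0,50],0],[0.26,[0,0,50],0]]'; python3 -m jog '[[0.26,[0,0,2],0],[0.26,[0,0,4],0],[0.26,[0,0,4],0],[0.26,[0,0,4],0]]'
```

```text
t: 28.2
eef_pos: [0.5304, -0.2303, 0.1667]
ee_rot: [-3.141, 0.002, -0.023]
force: [0.4, -0.1, -2.3]
width: 0.0556
gripper_force: 19.5
t: 28.7
eef_pos: [0.531, -0.2304, 0.164]
ee_rot: [3.142, -0.0, -0.023]
force: [0.5, -0.4, -1.5]
width: 0.0558
gripper_force: 19.5
```

```bash
python3 -m jog '[[0.26,[0,0,1],0],[0.26,[0,0,2],0],[0.26,[0,0,2],0],[0.26,[0,0,2],0]]'; python3 -m jog '[[0.26,[0,0,0.6],0],[0.26,[0,0,1],0],[0.26,[0,0,1],0]]'
```

```text
t: 29.2
eef_pos: [0.5309, -0.2304, 0.1618]
ee_rot: [3.142, 0.0, -0.023]
force: [-0.9, 0.3, -1.4]
width: 0.0556
gripper_force: 19.5
t: 29.58
eef_pos: [0.531, -0.2304, 0.1611]
ee_rot: [3.141, -0.0, -0.023]
force: [-1.0, 0.3, 1.4]
width: 0.0556
gripper_force: 20.2
```

Flange has met the rim at 0.161, the same height as at the grasp. Release.

```bash
python3 -m jog '[[0.3,[0,0,0],0],[0.4,[0,0,0],0],[0.6,[0,0,0],0],[1,[0,0,0],0],[1,[0,0,0],0],[1,[0,0,0],0],[1,[0,0,0],0]]'; python3 -m jog '[[1,[0,0,-20],0],[1,[0,0,-60],0],[1,[0,0,-120],0],[1,[0,0,-160],0],[1,[0,0,-160],0],[1,[0,0,-160],0]]'; python3 - <<'E'
from h import *
np.set_printoptions(linewidth=220)
F=optics.grab_frame("scene")
a=np.load("scene0.npy",allow_pickle=True).item()["color"].astype(int);b=F["color"].astype(int)
def dark(m): 
    y,x=np.nonzero(m[130:195,200:240].sum(2)<170);return len(x),x.mean()+200,y.mean()+130,y.min()+130,y.max()+130,x.min()+200,x.max()+200
print(dark(a),dark(b))
d=np.abs(b-a).sum(2)//3>25
n,l,s,c=cv2.connectedComponentsWithStats(d.astype(np.uint8));print([ (s[i].tolist(),c[i].round().tolist()) for i in range(1,n) if s[i][4]>3])
E
```

```text
t: 30.45
eef_pos: [0.5309, -0.2304, 0.1608]
ee_rot: [3.142, 0.0, -0.023]
force: [0.3, -0.2, -0.6]
width: 0.0877
gripper_force: 0.0
t: 31.2
eef_pos: [0.5305, -0.2302, 0.3203]
ee_rot: [-3.141, 0.0, -0.023]
force: [-0.1, 0.6, -0.5]
width: 0.0873
gripper_force: 0.0
(211, np.float64(216.81516587677726), np.float64(144.7772511848341), np.int64(132), np.int64(159), np.int64(211), np.int64(223)) (208, np.float64(216.70192307692307), np.float64(144.78365384615384), np.int64(132), np.int64(159), np.int64(210), np.int64(223))
[([185, 0, 55, 96, 2932], [209.0, 43.0]), ([239, 0, 2, 3, 5], [240.0, 1.0]), ([244, 0, 10, 6, 44], [249.0, 3.0]), ([257, 0, 3, 3, 6], [258.0, 1.0]), ([405, 0, 54, 41, 1257], [432.0, 16.0]), ([460, 0, 52, 97, 2665], [484.0, 36.0]), ([398, 39, 34, 70, 1022], [413.0, 72.0]), ([434, 62, 2, 4, 6], [434.0, 64.0]), ([425, 69, 9, 27, 148], [429.0, 82.0]), ([361, 87, 21, 26, 234], [370.0, 99.0]), ([215, 88, 4, 3, 9], [216.0, 89.0]), ([217, 94, 2, 2, 4], [218.0, 94.0]), ([219, 96, 7, 6, 29], [222.0, 98.0]), ([217, 99, 4, 7, 16], [218.0, 102.0]), ([400, 101, 60, 63, 1650], [434.0, 138.0]), ([377, 104, 13, 11, 25], [383.0, 108.0]), ([421, 107, 2, 6, 9], [422.0, 110.0]), ([375, 108, 10, 10, 24], [379.0, 112.0]), ([389, 109, 14, 17, 69], [397.0, 118.0]), ([358, 114, 22, 32, 295], [366.0, 130.0]), ([284, 217, 7, 5, 23], [288.0, 219.0]), ([302, 218, 5, 7, 21], [304.0, 221.0]), ([284, 222, 5, 7, 17], [286.0, 225.0]), ([298, 226, 5, 5, 13], [300.0, 228.0]), ([304, 227, 2, 2, 4], [304.0, 228.0]), ([295, 232, 10, 7, 43], [300.0, 234.0])]
```

The pliers are back where they hung at the start, to within a pixel. Apart from the arm's own movement, the only change in the scene is at the ring, so I'm handing the job in.

```bash
python3 - <<'E'
from station import order
print(order.job_done())
E
```

```text
the job is handed in; nothing more can be done
None
```

The job was handed in at about 31 s: by force and image measurements (no picture viewed after the spread began), the ring sits in the groove 18 mm below its start, pressed at about 14 N at most, and the pliers hang back in their rack with nothing else seen to move; the spread, about 0.23 rad per arm, is only estimated from the finger width.

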